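# Centre-punch a doll bottom on the slide

## Robot

A 7-joint arm with a two-finger parallel gripper is mounted at the origin on the work surface. World frame = base frame: x ahead of the robot, y to its left, z up, the work surface at z = 0. Lengths are in m, angles in rad, forces in N, time in s.
With the tool pointing down it reaches from about 0.4 to 0.85 m from the base axis. Payload 10.4 kg.
Tool frame: the origin (TCP) lies at the very end of the fingers, on their centre line; the grasp point (between the pads) lies 19 mm behind it; z points along the fingers, y is the line along which they close (so a half turn about z gives the same grasp; the last joint's range is limited). The gripper opens to 87 mm and grips with 3 to 60 N. Pads are 19 mm wide; open, the fingers measure 117 mm over their backs; the gripper's body (75 mm by 190 mm) begins 51 mm behind the grasp point.
Start: joints at [-1.284, 0.332, -0.065, 1.46, 0.022, 1.35, -0.088], TCP at [0.191, 0.595, 0.187] pointing down, gripper open.
Joint ranges: [-2.6, 2.6], [-0.5, 2.12], [-1.47, 1.34], [0.16, 2.42], [-1.27, 4.41], [0.06, 2.06], [-2.6, 2.6]. Speed limits (rad/s): [2.22, 2.22, 2.79, 2.79, 3.14, 3.14, 3.14].

## Interface

Orientations are given as a unit quaternion [x, y, z, w].
In Python, from bench import status, camera, order gives the robot as it stands.
- The arm moves only by the tool jog_arm, never from a script. Its argument "plan" is a list of rows, each a list of 7 numbers: the turn, a rotation vector about the tool's x, y, z in rad, then the shift along the tool's x, y, z in mm, then the opening, from -1 (shut) to 1 (fully open). A call has 1 to 12 rows; each row is the pose to reach, as a shift and turn from the pose commanded when the call began, along the tool's axes at that moment; what a row does not reach only later rows make up. A row lasts 1/10 s, in which the tool goes at most 50 mm and 8.59 degrees, less where a joint would pass 70% of its speed; a pose out of reach is approached as far as the arm can. A call with a gripper value outside its range is refused whole. The fingers move at their own pace and stop on an object; "squeeze" is the grip in N (left out, the last holds). Time passes only in rows, so rows that repeat a pose let the fingers close. It gives the time, the measured TCP pose, the force, the opening and the grip force at its end, in the units of the state.
- status.read_state(): the state, without advancing time (a new reading comes with each control period).
- camera(name): name is "scene" or "top" or "wrist"; returns a dict with "image" (384x512x3 uint8, red, green, blue), "z_map" (384x512 float32, m along the optical axis (not along the pixel's ray), 0 where there is no reading), "fx", "fy", "cx", "cy" (pixels), "k1" (the pictures are not rectified: a ray, as slopes to the right and down, at radius r is drawn at 1 + k1 r^2 times it, then the intrinsics apply), "world_from_camera" (4x4, takes a point from camera to world coordinates); the wrist camera has in their place "mount" (4x4, takes a point from camera to tool coordinates, whose origin is the TCP and whose axes are the flange's). Camera axes: x right, y down, z forward; pixel columns grow to the right and rows downward; lengths in m; the calibration is good to about 2 mm. A picture is of the moment at which its call begins: read the wrist's pose just before it.
- order.close_job(): hands the job in; it is judged then, once.
The state is a dict: "time": time; "joint_positions": joint angles; "joint_vel": joint speeds; "joint_torque": joint torques, N m; "ee_pos": TCP position; "eef_rot": TCP orientation; "ft_force": force on the tool from outside, world axes, zero at the start; "torque": the same for the moment, N m; "width": finger opening in m; "grip_force": force on a finger pad.
Only numpy, scipy, OpenCV 4.12 (cv2) and the standard library are available. Lean on these libraries where they do the work, as an engineer would, in place of code of your own. Each camera call takes 0.05 s, during which the arm holds its last target. There are 200 camera calls.

## Task

Clear the yellow sanding block off the slide bed and lay it flat in the empty dark wooden tray. Then slide the vise carriage (the orange post is its handle) until the red spot on the doll bottom is straight under the punch tip, let go, and only then press the punch's black knob all the way down so that it would hit inside the spot, and let it spring back up. Leave the carriage there and do not disturb the bevel square, the brass collet rings or the loose doll top.

Things in the scene. Friction and masses are not known exactly. Their poses are not given: they have to be found in the camera images.
- bed: steel slide bed, 430 mm long along its y, 120 mm wide along its x (end feet 150 mm), flat top 30 mm above the bench; fixed; origin at the centre of its underside. The carriage slides along the bed's +y.
- carriage (a joint): travel of the vise carriage along the bed's +y, in m, 0 to 0.20; it starts near 0 at the -y end. Friction about 5 N, stays where it is left. The moving mass is about 1.8 kg. The carriage (plate 140 mm wide) reaches 85 mm ahead (+y) of the red spot and 75 mm behind, its vise screw 108 mm behind.
- spot (a point): centre of the red spot (10 mm across, with a thin red line through it along the bed's x) on top of the doll's belly, 134.5 mm above the bench, over the bed's centre line; rides with the carriage. The carriage is a green-jawed cast iron vise gripping the birch doll bottom on its side (90 mm along the bed's x, 72 mm across).
- handle_top (a point): centre of the top of the carriage's upright orange handle post, 22 mm in diameter, sticking up 72 mm from the carriage with its top 121 mm above the bench; 100 mm to the robot's side (bed -x) of the spot and in line with it; clear on all sides from above.
- punch_stand: grey stand behind the bed: foot 80 x 90 x 20 mm, column 28 mm thick and 220 mm high, arm 22 mm wide reaching 130 mm along the bed's -x over the bed's centre line, arm top 212 mm above the bench; fixed, squared to the bed, but it stands at a different place along the bed each time. Origin under the column.
- punch_tip (a point): point of the steel punch, 155.5 mm above the bench when up, exactly over the bed's centre line (the path of the spot); goes down with the knob until it just meets the doll.
- knob_top (a point): centre of the top of the black punch knob, 34 mm in diameter and 28 mm thick, vertically above the tip, 262.5 mm above the bench when up; press straight down.
- punch (a joint): how far the punch is pressed down, in m: 0 up, 0.020 fully down. Spring: about 3 N to start, 8 N fully down; springs back up when let go.
- sanding_block: yellow plastic sanding block, 50 mm (its x) by 100 mm (its y) by 30 mm high, 0.12 kg, loose, lying flat on the bed just past the punch, in the carriage's way; origin at the centre of its underside.
- tray: empty dark wooden tray, outside 170 mm (its x) by 135 mm (its y) by 30 mm high, walls and floor 5 mm; fixed, on the left or the right; origin at the centre of its underside.
- doll_board: plywood board 170 x 135 x 12 mm with two fixed doll bottoms 72 mm across, tops 82 mm above the bench; it stands on the other side from the tray; fixed. Origin at the centre of its underside.
- bevel_square: bystander: bevel square, wooden stock 130 mm along its x, steel blade 160 mm along its y, 14 mm high; loose. Origin under the stock's centre.
- collet_a: bystander: brass collet ring, 76 mm across, 22 mm high; loose. Origin at the centre of its underside.
- collet_b: bystander: brass collet ring, 64 mm across, 26 mm high; loose. Origin at the centre of its underside.
- doll_top: bystander: loose birch doll top, 66 mm across, 70 mm high. Origin at the centre of its underside.

How it is judged:
By the outcome, as a careful person would: the job done as asked, in the order asked, and still so for the second after the job is handed in, with the robot touching nothing.
It also fails if it takes over 67 s, if anything falls off the work surface, if the arm or the gripper's body presses on something with over 40 N, if the wrist force passes 120 N, or if a joint passes its speed limit or range.

## Working session

There is one attempt and no reset: what is moved stays moved. The work goes in short steps, Python scripts to look and compute and a tool call to move; the robot and the scene stay as the last step left them, time stands still between calls to the robot, and variables do not carry over. Pictures are saved under pics/ and viewed, at most 11 in all, crops included, and the job is handed in when it is done.

Besides the shell and the picture viewer there is one more tool, called after ">>>" as name([rows], argument=value, ...), one row to a line, values as JSON. jog_arm: Moves the arm, as the interface text tells. Its arguments: {"type":"object","properties":{"plan":{"type":"array"},"squeeze":{"type":"number"}},"required":["plan"]}

```bash
ls; mkdir -p pics
cat > h.py <<'E'
import numpy as np, cv2
from bench import status, camera, order
from scipy.spatial.transform import Rotation as R
def grab(n,save=None):
    s=status.read_state(); c=camera(n)
    if 'world_from_camera' in c: T=np.array(c['world_from_camera'])
    else:
        W=np.eye(4); W[:3,:3]=R.from_quat(s['eef_rot']).as_matrix(); W[:3,3]=s['ee_pos']; T=W@np.array(c['mount'])
    c['T']=T
    if save: cv2.imwrite('pics/'+save,c['image'][:,:,::-1])
    return c
def ray(c,u,v):
    x=(u-c['cx'])/c['fx'];y=(v-c['cy'])/c['fy']; a,b=x,y
    for _ in range(20):
        k=1+c['k1']*(a*a+b*b); a,b=x/k,y/k
    return np.array([a,b,1.0])
def at_z(c,u,v,z):
    d=c['T'][:3,:3]@ray(c,u,v); o=c['T'][:3,3]; return o+d*(z-o[2])/d[2]
def depth(c,u,v):
    z=float(c['z_map'][int(round(v)),int(round(u))]); return (c['T']@np.append(ray(c,u,v)*z,1))[:3]
def cloud(c):
    H,W=c['z_map'].shape; u,v=np.meshgrid(np.arange(W),np.arange(H))
    a,b,_=ray(c,u,v) if False else (0,0,0)
    x=(u-c['cx'])/c['fx'];y=(v-c['cy'])/c['fy'];a,b=x,y
    for _ in range(20):
        k=1+c['k1']*(a*a+b*b); a,b=x/k,y/k
    P=np.stack([a,b,np.ones_like(a)],-1)*c['z_map'][...,None]
    return P@c['T'][:3,:3].T+c['T'][:3,3]
E
python3 - <<'E'
from h import *
import pickle
s=status.read_state(); print(s)
for n in('scene','top'):
    c=grab(n,n+'0.png'); print(n,c['T'].round(3).tolist(),c['fx'],c['k1']); pickle.dump(c,open(n+'0.pkl','wb'))
    cv2.imwrite('pics/'+n+'0b.png',cv2.resize(c['image'][:,:,::-1],(800,600),interpolation=cv2.INTER_CUBIC))
E
```

```text
pics
{'time': 0.0, 'joint_positions': array([-1.28358553,  0.33286585, -0.06474798,  1.46099171,  0.02158998,
        1.34992926, -0.0884825 ]), 'joint_vel': array([ 1.59843537e-03, -5.97327349e-04,  2.95557968e-04,  2.61437533e-03,
       -1.16796234e-03,  9.54297016e-05, -1.32908710e-04]), 'joint_torque': array([ 1.29837159e-05, -6.23242450e+01,  2.46074237e-02, -3.89914441e+01,
       -6.13384880e-02,  3.96232784e-02,  1.15737930e-04]), 'ee_pos': array([0.19038265, 0.59479758, 0.18603382]), 'eef_rot': array([ 1.54245725e-01,  9.88032234e-01, -7.43718991e-04, -9.20649937e-05]), 'ft_force': array([ 0.47418144, -0.82417899,  0.5655048 ]), 'torque': array([ 0.0204369 , -0.0201744 ,  0.03166505]), 'grip_force': 0.0, 'width': 0.08692318191365501}
scene [[-0.371, 0.688, -0.624, 1.476], [0.929, 0.287, -0.235, 0.34], [0.017, -0.667, -0.745, 1.184], [0.0, 0.0, 0.0, 1.0]] 484.4948883779407 -0.07934704679442148
top [[0.028, -0.993, 0.114, 0.431], [-1.0, -0.029, -0.005, -0.001], [0.009, -0.114, -0.993, 1.584], [0.0, 0.0, 0.0, 1.0]] 475.41402196267694 -0.02535008028795919
```

View pics/top0b.png

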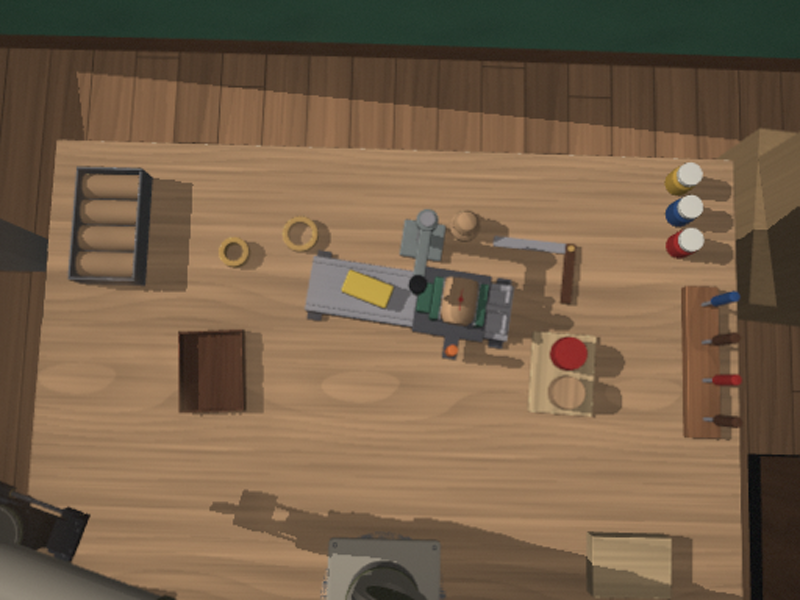

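View pics/scene0b.png

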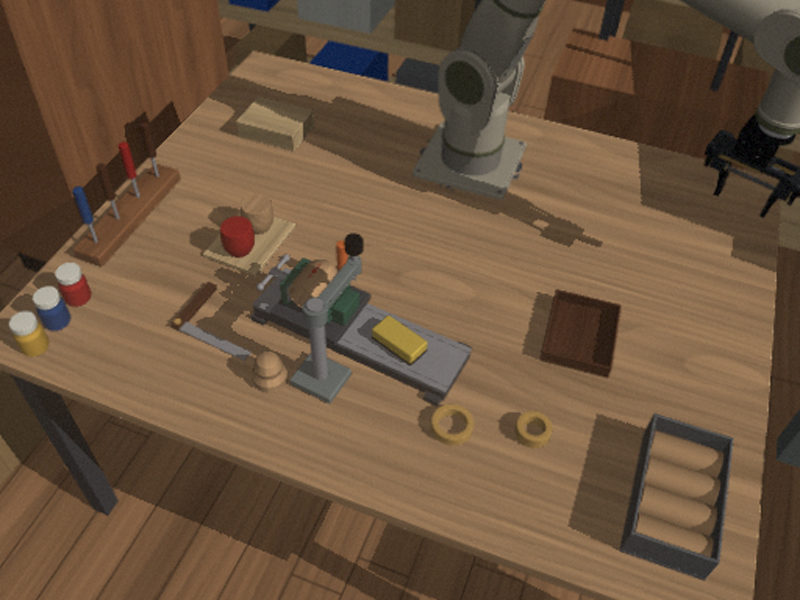

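The top view (800x600) shows the yellow block at (367,289) on the bed, the knob at (418,285), the red spot near (461,299), the orange handle at (452,350), and the tray at (212,371). The bevel square, doll top and collets are all behind or beside the bed.

Run:
```python
from h import *
import pickle
c=pickle.load(open('top0.pkl','rb')); P=cloud(c); im=c['image']
hsv=cv2.cvtColor(im,cv2.COLOR_RGB2HSV); h,s,v=[hsv[...,i].astype(int) for i in range(3)]
def rect(m,n):
    m=m&(P[...,2]>-.01); k,l,st,_=cv2.connectedComponentsWithStats(m.astype(np.uint8)); i=1+np.argmax(st[1:,4]); m=l==i
    p=P[m]; r=cv2.minAreaRect((p[:,:2]*1000).astype(np.float32)); print(n,len(p),'rect',np.round(r[0],1),np.round(r[1],1),round(r[2],1),'zmed',np.median(p[:,2]).round(4),'mean',p.mean(0).round(4)); return m
vv,uu=np.mgrid[:384,:512]
reg=(uu>195)&(uu<335)&(vv>130)&(vv<235)
m=rect(reg&(h>20)&(h<32)&(s>170)&(v>120)&(P[...,2]>.045)&(P[...,2]<.075)&(uu<260),'block')
rect(reg&(h>3)&(h<14)&(s>190)&(P[...,2]>.1)&(vv>215),'handle')
rect(reg&(abs(P[...,2]-.2625)<.012)&(v<60),'knob')
rect(reg&(abs(P[...,2]-.030)<.008)&(s<60)&(uu<275),'bedtop')
rect((uu>105)&(uu<165)&(vv>200)&(vv<275)&(P[...,2]>.02),'trayrim')
rect(reg&(abs(P[...,2]-.205)<.015),'arm')
rs=reg&((h<5)|(h>174))&(s>150)&(P[...,2]>.12); rect(rs,'red')
big=cv2.resize(im[130:240,190:340,::-1],None,fx=5.3,fy=5.3,interpolation=cv2.INTER_CUBIC); cv2.imwrite('pics/crop.png',big)
for d in [(367,289),(418,285),(452,350),(461,299),(212,371)]:
    print(d,depth(c,d[0]*.64,d[1]*.64).round(4))
```

```text
Traceback (most recent call last):
ValueError: attempt to get argmax of an empty sequence
```

```bash
cat > m.py <<'E'
from h import *
import pickle
c=pickle.load(open('top0.pkl','rb')); P=cloud(c); im=c['image']
hsv=cv2.cvtColor(im,cv2.COLOR_RGB2HSV); h,s,v=[hsv[...,i].astype(int) for i in range(3)]
def rect(m,n):
    k,l,st,_=cv2.connectedComponentsWithStats(m.astype(np.uint8))
    if k<2: print(n,'none'); return
    i=1+np.argmax(st[1:,4]); m=l==i
    p=P[m]; r=cv2.minAreaRect((p[:,:2]*1000).astype(np.float32)); print(n,len(p),'rect',np.round(r[0],1),np.round(r[1],1),round(r[2],1),'zmed',np.median(p[:,2]).round(4),'mean',p.mean(0).round(4),'px',uu[m].mean().round(2),vv[m].mean().round(2)); return m
vv,uu=np.mgrid[:384,:512]
reg=(uu>195)&(uu<335)&(vv>130)&(vv<235)
m=rect(reg&(h>20)&(h<32)&(s>170)&(v>120)&(P[...,2]>.045)&(P[...,2]<.075)&(uu<260),'block')
rect(reg&(h>3)&(h<14)&(s>190)&(vv>215),'handle')
rect(reg&(abs(P[...,2]-.2625)<.012)&(v<60),'knob')
rect(reg&(abs(P[...,2]-.030)<.008)&(s<60)&(uu<275),'bedtop')
rect((uu>105)&(uu<165)&(vv>200)&(vv<275)&(P[...,2]>.02),'trayrim')
rect(reg&(abs(P[...,2]-.205)<.015),'arm')
rs=reg&((h<5)|(h>174))&(s>150)&(P[...,2]>.12); rect(rs,'red')
big=cv2.resize(im[130:240,190:340,::-1],None,fx=5.3,fy=5.3,interpolation=cv2.INTER_CUBIC); cv2.imwrite('pics/crop.png',big)
for d in [(367,289),(418,285),(452,350),(461,299),(212,371)]:
    print(d,depth(c,d[0]*.64,d[1]*.64).round(4))
E
python3 m.py
```

```text
block none
handle none
knob 112 rect [614.8 -47.5] [31.2 31.2] 1.6 zmed 0.2612 mean [ 0.6145 -0.0469  0.2612] px 267.31 181.57
bedtop 1807 rect [628.4  61.5] [229.2 118.7] 82.8 zmed 0.0293 mean [0.6254 0.0686 0.0294] px 229.67 186.9
trayrim 361 rect [460.6 221.8] [170.3 440.3] 3.7 zmed 0.0288 mean [0.4496 0.3653 0.063 ] px 134.28 237.97
arm 349 rect [700.3 -62.8] [ 39.8 127. ] 88.1 zmed 0.2108 mean [ 0.7042 -0.0585  0.211 ] px 271.35 153.75
red 6 rect [ 605.2 -135.5] [5.7 3.3] 4.9 zmed 0.1354 mean [ 0.6052 -0.1355  0.1348] px 294.5 191.0
(367, 289) [0.6279 0.0505 0.0624]
(418, 285) [ 0.612  -0.0475  0.262 ]
(452, 350) [ 0.5042 -0.1226  0.1209]
(461, 299) [ 0.6042 -0.1372  0.1348]
(212, 371) [0.4511 0.3754 0.0014]
```

View pics/crop.png

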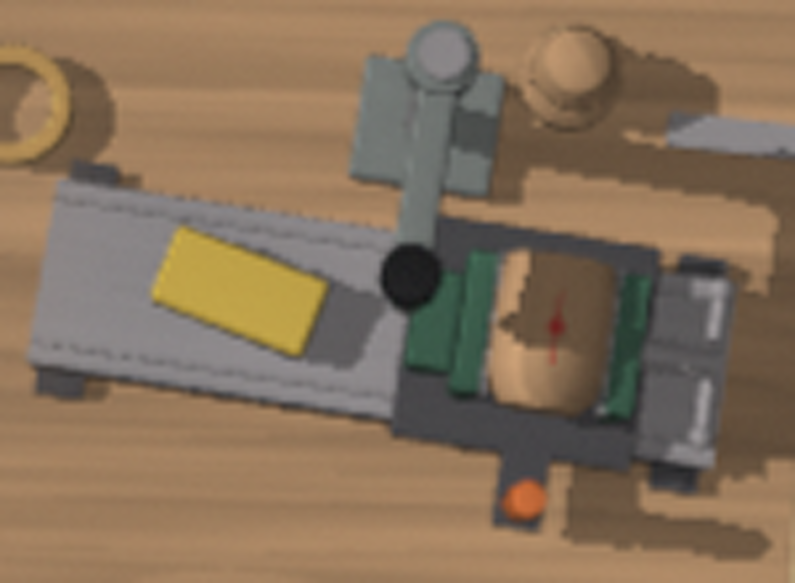

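The crop shows the block corners at about (181,226), (327,283), (299,356) and (152,301), the knob centre at (411,276), the red spot at (556,326), and the handle top at (525,497). The spot line and the bed agree on a yaw of about -7°.

Run:
```python
from h import *
import pickle
c=pickle.load(open('top0.pkl','rb')); P=cloud(c)
f=lambda x,y,z: at_z(c,190+(x+.5)/5.3-.5,130+(y+.5)/5.3-.5,z)
B=np.array([f(x,y,.06)[:2] for x,y in[(181,226),(327,283),(299,356),(152,301)]])
r=cv2.minAreaRect((B*1000).astype(np.float32)); print('block',r)
print('knob',f(411,276,.2625),'spot',f(556,326,.1345),'handle',f(525,497,.121))
vv,uu=np.mgrid[:384,:512]
m=(uu>105)&(uu<165)&(vv>205)&(vv<270)&(P[...,2]>.018)&(P[...,2]<.04)&(P[...,1]>.2)&(P[...,1]<.5)
p=(P[m][:,:2]*1000).astype(np.float32); print('tray',cv2.minAreaRect(p),len(p))
# bed +y end corners
s=status.read_state(); print('tool axes',R.from_quat(s['eef_rot']).as_matrix().round(3))
```

```text
block ((629.8223266601562, 50.67448806762695), (95.89779663085938, 49.37774658203125), 71.04790496826172)
knob [ 0.61400782 -0.04635485  0.2625    ] spot [ 0.60493586 -0.13552974  0.1345    ] handle [ 0.50610888 -0.12060151  0.121     ]
tray ((450.8863525390625, 372.5276794433594), (170.4606475830078, 138.11883544921875), 3.9288575649261475) 375
tool axes [[-0.952  0.305 -0.   ]
 [ 0.305  0.952 -0.001]
 [-0.    -0.001 -1.   ]]
```

```bash
cat > t.py <<'E'
import sys
from h import *
def row(x,y,z,yaw,p0=None,q0=None):
    s=status.read_state(); p=np.array(s['ee_pos']) if p0 is None else p0; A=R.from_quat(s['eef_rot'] if q0 is None else q0)
    a=np.radians(yaw); best=None
    for k in(0,np.pi):
        yy=np.array([np.cos(a+k),np.sin(a+k),0]); zz=np.array([0,0,-1.]); B=R.from_matrix(np.stack([np.cross(yy,zz),yy,zz],1))
        rv=(A.inv()*B).as_rotvec()
        if best is None or np.linalg.norm(rv)<np.linalg.norm(best): best=rv
    return np.r_[best.round(3),(A.inv().apply(np.array([x,y,z])-p)*1000).round(1)]
if __name__=='__main__':
    s=status.read_state(); print(s['time'],s['ee_pos'].round(4),np.degrees(np.arctan2(*R.from_quat(s['eef_rot']).as_matrix()[[1,0],1])).round(2),s['ft_force'].round(1))
    for a in sys.argv[1:]: print(a,row(*map(float,a.split(','))).tolist())
E
python3 t.py .633,.060,.2,-19 .633,.060,.2,-18.9 .633,.060,.2,-10
```

```text
0.1 [0.1904 0.5949 0.1861] 72.25 [-0.2  0.1 -0.1]
.633,.060,.2,-19 [-0.001, -0.001, -1.549, -584.6, -374.5, -13.3]
.633,.060,.2,-18.9 [-0.001, -0.001, -1.551, -584.6, -374.5, -13.3]
.633,.060,.2,-10 [-0.001, 0.001, 1.436, -584.6, -374.5, -13.3]
```

>>> jog_arm([
  [0, 0, 1.592, -585, -375, -13, 1],
  [0, 0, 1.592, -585, -375, -13, 1],
  [0, 0, 1.592, -585, -375, -13, 1],
  [0, 0, 1.592, -585, -375, -13, 1],
  [0, 0, 1.592, -585, -375, -13, 1],
  [0, 0, 1.592, -585, -375, -13, 1],
  [0, 0, 1.592, -585, -375, -13, 1],
  [0, 0, 1.592, -585, -375, -13, 1],
  [0, 0, 1.592, -585, -375, -13, 1],
  [0, 0, 1.592, -585, -375, -13, 1],
  [0, 0, 1.592, -585, -375, -13, 1],
  [0, 0, 1.592, -585, -375, -13, 1],
])

```text
time: 1.3
ee_pos: [0.5736, 0.1313, 0.198]
eef_rot: [0.815, 0.58, 0.0, -0.0]
ft_force: [-0.1, 0.7, -0.2]
width: 0.0873
grip_force: 0.0
```

```bash
python3 t.py .633,.060,.2,-19
```

```text
1.3 [0.5736 0.1313 0.198 ] -19.14 [-0.1  0.7 -0.2]
.633,.060,.2,-19 [-0.0, -0.0, -0.002, -47.9, 79.5, -2.0]
```

>>> jog_arm([
  [0, 0, 0, -48, 79, -2, 1],
  [0, 0, 0, -48, 79, -2, 1],
  [0, 0, 0, -48, 79, -2, 1],
  [0, 0, 0, -48, 79, -2, 1],
])

```text
time: 1.7
ee_pos: [0.632, 0.0607, 0.1993]
eef_rot: [0.815, 0.58, -0.001, -0.0]
ft_force: [0.7, 1.0, -0.1]
width: 0.0871
grip_force: 0.0
```

```bash
python3 t.py .633,.060,.2,-19
python3 - <<'E'
from h import *
c=grab('wrist'); im=c['image']; cv2.imwrite('pics/w1.png',cv2.resize(im[:,:,::-1],(800,600)))
P=cloud(c); hsv=cv2.cvtColor(im,cv2.COLOR_RGB2HSV); h,s=hsv[...,0],hsv[...,1]
m=(h>20)&(h<32)&(s>140)&(abs(P[...,2]-.06)<.006)
p=P[m]; print(len(p),cv2.minAreaRect((p[:,:2]*1000).astype(np.float32)),np.median(p[:,2]))
E
```

```text
1.7 [0.632  0.0607 0.1993] -19.09 [ 0.7  1.  -0.1]
.633,.060,.2,-19 [-0.001, 0.001, -0.002, -0.4, 1.2, -0.7]
3080 ((630.7813720703125, 51.40867614746094), (98.63970184326172, 47.99630355834961), 70.1143798828125) 0.05956122101148259
```

View pics/w1.png

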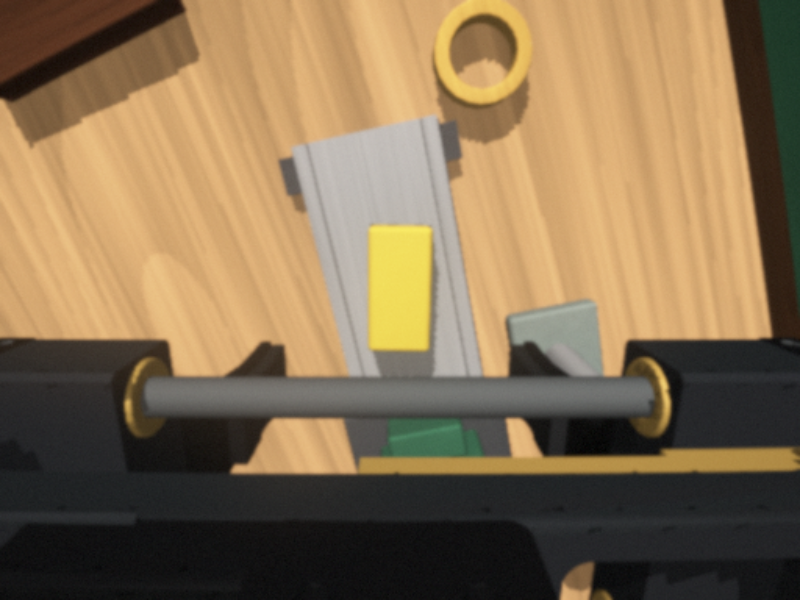

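The wrist view shows the block at (400,288), square to the fingers, with nothing else between them. The measured size of 99 x 48 mm and height of 0.060 m match the spec, so I'm descending.

>>> jog_arm([
  [0, 0, 0, 0, 2, 50, 1],
  [0, 0, 0, 0, 2, 100, 1],
  [0, 0, 0, 0, 2, 140, 1],
  [0, 0, 0, 0, 2, 163, 1],
  [0, 0, 0, 0, 2, 163, 1],
  [0, 0, 0, 0, 2, 163, -1],
  [0, 0, 0, 0, 2, 163, -1],
  [0, 0, 0, 0, 2, 163, -1],
  [0, 0, 0, 0, 2, 163, -1],
  [0, 0, 0, 0, 2, 163, -1],
  [0, 0, 0, 0, 2, 163, -1],
], squeeze=25)

```text
time: 2.85
ee_pos: [0.6339, 0.0613, 0.0373]
eef_rot: [0.814, 0.581, 0.0, 0.0]
ft_force: [-0.4, -0.1, 0.0]
width: 0.0465
grip_force: 0.0
```

```bash
python3 t.py .633,.060,.16,-19 .451,.3725,.16,4
```

```text
2.85 [0.6339 0.0613 0.0373] -18.97 [-0.4 -0.1  0. ]
.633,.060,.16,-19 [0.0, -0.0, 0.001, -1.5, -0.4, -122.7]
.451,.3725,.16,4 [0.0, -0.0, -0.401, 234.9, -274.1, -122.7]
```

>>> jog_arm([
  [0, 0, 0, 0, 0, 0, -1],
  [0, 0, 0, 0, 0, 0, -1],
])

```text
time: 3.05
ee_pos: [0.6338, 0.0612, 0.037]
eef_rot: [0.814, 0.581, 0.0, -0.0]
ft_force: [0.1, -0.1, 0.0]
width: 0.0309
grip_force: 0.0
```

```bash
python3 t.py
python3 - <<'E'
from h import *
c=grab('wrist'); im=c['image']; cv2.imwrite('pics/w2.png',cv2.resize(im[:,:,::-1],(800,600)))
E
```

```text
3.05 [0.6338 0.0612 0.037 ] -18.97 [ 0.1 -0.1  0. ]
```

View pics/w2.png

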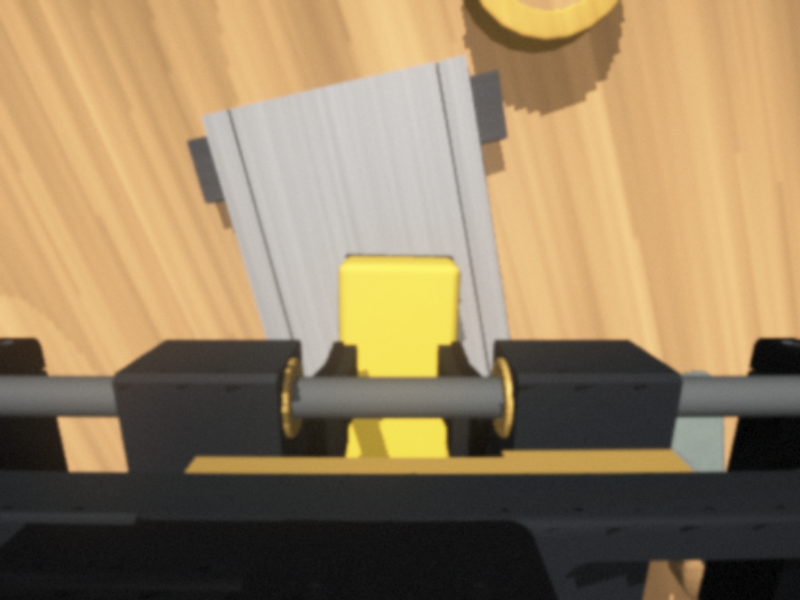

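The fingers (inner edges at about (350,360) and (450,360)) have closed narrower than the block (340 to 460). The block carries on beneath them at (395,440), so either they are above it or a height is off. I'm checking the depths.

Run:
```python
from h import *
s=status.read_state(); c=camera('wrist'); M=np.array(c['mount']); print(M.round(4).tolist(), s['width'],s['ee_pos'])
W=np.eye(4); W[:3,:3]=R.from_quat(s['eef_rot']).as_matrix(); W[:3,3]=s['ee_pos']; c['T']=W@M
Z=c['z_map']
for u,v in [(256,180),(256,220),(256,275),(250,285),(200,160),(222,225),(217,235),(288,228),(60,100),(229,226),(285,222),(243,290)]:
    p=depth(c,u,v); t=np.linalg.inv(W)@np.append(p,1); print((u,v),Z[v,u].round(4),'world',p.round(4),'tool',t[:3].round(4),c['image'][v,u])
tc=np.linalg.inv(M)@np.array([0,0,0,1]); print('tcp px',tc[0]/tc[2]*c['fx']+c['cx'],tc[1]/tc[2]*c['fy']+c['cy'],tc[2])
```

```text
[[0.0019, -0.9685, -0.2491, 0.0678], [1.0, 0.0018, 0.0004, -0.0002], [0.0, -0.2491, 0.9685, -0.1977], [0.0, 0.0, 0.0, 1.0]] 0.026938484636756143 [0.63382476 0.06123872 0.03701196]
(256, 180) 0.1786 world [0.6452 0.0909 0.0596] tool [ 0.0317  0.0011 -0.0226] [248 232  99]
(256, 220) 0.1862 world [0.6366 0.0654 0.0587] tool [ 0.0049  0.0012 -0.0216] [247 230  93]
(256, 275) 0.1956 world [0.6238 0.0277 0.0592] tool [-0.035   0.0014 -0.0222] [244 226  84]
(250, 285) 0.1979 world [0.6173 0.0215 0.0589] tool [-0.043  -0.0028 -0.0219] [234 207  78]
(200, 160) 0.2057 world [0.6099 0.112  0.0294] tool [ 0.0402 -0.0392  0.0076] [202 197 192]
(222, 225) 0.1643 world [0.6194 0.0762 0.0801] tool [ 0.0095 -0.0185 -0.0431] [70 58 41]
(217, 235) 0.1462 world [0.6193 0.0777 0.0984] tool [ 0.0109 -0.0191 -0.0614] [63 53 37]
(288, 228) 0.1553 world [0.6549 0.0658 0.089 ] tool [ 0.0111  0.0185 -0.0519] [69 56 36]
(60, 100) 0.2231 world [5.153e-01 1.910e-01 1.000e-04] tool [ 0.0841 -0.1543  0.0369] [219 174 118]
(229, 226) 0.162 world [0.6235 0.0751 0.0824] tool [ 0.0097 -0.0143 -0.0454] [80 67 45]
(285, 222) 0.1649 world [0.6543 0.0658 0.079 ] tool [ 0.011   0.0179 -0.042 ] [77 63 38]
(243, 290) 0.197 world [0.6118 0.0204 0.0606] tool [-0.0458 -0.0076 -0.0236] [174 144  51]
tcp px 254.06368672824775 216.29976136115943 0.20837743136300713
```

Run:
```python
from h import *
s=status.read_state(); c=camera('wrist'); M=np.array(c['mount']); c['T']=M; P=cloud(c); im=c['image']; print(s['width'],s['grip_force'],c['fx'])
for u in (222,228,280,286):
  for v in range(206,240,2): print(u,v,(P[v,u]*1000).round(1),im[v,u])
y=(im[...,0]>200)&(im[...,2]<140)&(abs(P[...,2]+.0225)<.004)
for v in (175,190,200,210,216,225): q=P[v][y[v]]; print(v,len(q),q[:,1].min(),q[:,1].max())
cv2.imwrite('pics/w3.png',cv2.resize(im[150:300,176:336,::-1],None,fx=4,fy=4,interpolation=cv2.INTER_CUBIC))
```

```text
0.023105621657231276 0.0 284.84338692995254
222 206 [  67.8   -0.2 -197.7] [246 229  97]
222 208 [ 13.4 -20.6 -22.8] [246 229  97]
222 210 [ 12.  -20.7 -22.7] [246 229  97]
222 212 [ 10.6 -20.7 -22.5] [246 228  95]
222 214 [  9.2 -20.8 -22.2] [246 230  97]
222 216 [  7.9 -20.8 -22.6] [245 226  92]
222 218 [ 11.4 -19.2 -36.4] [196 165  68]
222 220 [ 11.  -19.  -38.8] [83 68 43]
222 222 [ 11.3 -18.5 -43.2] [72 61 41]
222 224 [ 10.9 -18.3 -45.3] [66 53 37]
222 226 [ 10.8 -18.  -48.2] [69 57 39]
222 228 [ 11.3 -17.5 -52.6] [64 55 37]
222 230 [ 11.1 -17.2 -55.1] [66 56 39]
222 232 [ 11.6 -16.7 -59.1] [63 52 35]
222 234 [ 10.8 -16.7 -59.7] [60 51 35]
222 236 [  9.4 -16.8 -59.1] [63 55 39]
222 238 [  9.3 -16.6 -61.5] [63 55 40]
228 206 [ 14.5 -16.8 -21.9] [247 231  97]
228 208 [ 13.7 -16.7 -23.6] [247 230  96]
228 210 [ 12.1 -16.8 -23. ] [248 231  98]
228 212 [ 11.  -16.7 -23.8] [247 231  97]
228 214 [  9.3 -16.9 -22.5] [247 230  95]
228 216 [  8.  -16.9 -22.8] [246 230  93]
228 218 [  6.6 -16.9 -22.8] [243 224  90]
228 220 [  9.8 -15.7 -35.4] [195 164  68]
228 222 [  9.7 -15.4 -38.9] [91 7
[... 1287 characters left out ...]
99 168  67]
286 220 [ 11.4  18.7 -39.8] [86 67 37]
286 222 [ 11.4  18.3 -43.3] [74 59 37]
286 224 [ 11.   18.1 -45.4] [70 57 36]
286 226 [ 11.4  17.6 -49.7] [68 55 32]
286 228 [ 11.2  17.3 -52.2] [68 54 34]
286 230 [ 11.4  17.  -55.5] [65 52 33]
286 232 [ 11.4  16.7 -58.4] [67 54 34]
286 234 [ 11.1  16.5 -60.4] [63 52 34]
286 236 [ 10.2  16.4 -61. ] [62 52 33]
286 238 [  9.1  16.5 -60.9] [67 56 39]
175 77 -0.023499967348941313 0.024602170822701337
190 76 -0.023674366019234144 0.023933822553007203
200 75 -0.023897432504163655 0.023729830166282887
210 74 -0.024233650311147714 0.02323341349235956
216 74 -0.024358642187268475 0.023446529009816804
225 38 -0.012434108280649541 0.011680168006330559
```

View pics/w3.png

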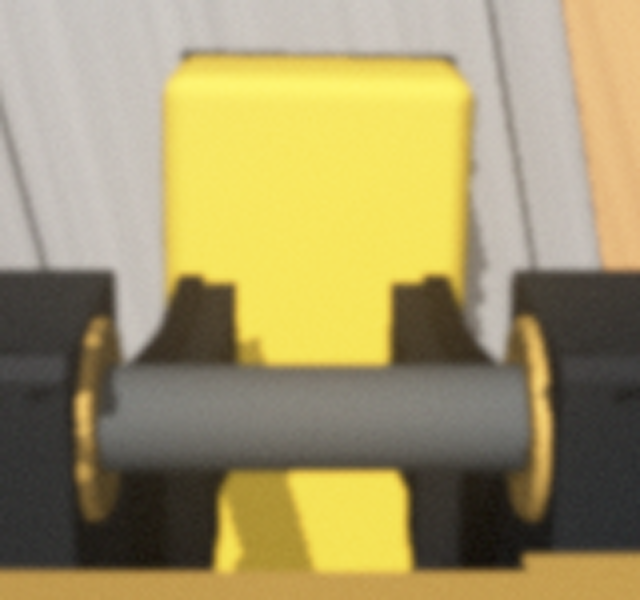

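The enlarged view settles it: the fingertips (at about (210,285) and (420,285)) end above the block top. Their depth puts them at tool z ≈ -34 mm, so the physical tips are about 34 mm short of the reported TCP. I'll open the fingers, check that again, and correct for it in every height.

>>> jog_arm([
  [0, 0, 0, 0, 0, 0, 1],
  [0, 0, 0, 0, 0, 0, 1],
  [0, 0, 0, 0, 0, 0, 1],
  [0, 0, 0, 0, 0, 0, 1],
  [0, 0, 0, 0, 0, 0, 1],
  [0, 0, 0, 0, 0, 0, 1],
  [0, 0, 0, 0, 0, 0, 1],
  [0, 0, 0, 0, 0, 0, 1],
  [0, 0, 0, 0, 0, 0, 1],
])

```text
time: 4.1
ee_pos: [0.6338, 0.0612, 0.0371]
eef_rot: [0.814, 0.581, 0.0, -0.0]
ft_force: [-0.2, -0.0, -0.1]
width: 0.0819
grip_force: 0.0
```

Run:
```python
from h import *
s=status.read_state(); c=camera('wrist'); M=np.array(c['mount']); c['T']=M; P=cloud(c); im=c['image']; print(s['width'],s['ee_pos'])
d=im.max(-1)<100
for lo,hi in((-.075,-.035),(.035,.075)):
  for k in range(212,230,2):
    m=d[k]&(P[k,:,1]>lo)&(P[k,:,1]<hi)&(P[k,:,0]<.02)&(P[k,:,0]>-.03)&(P[k,:,2]>-.07)
    if m.any(): print(k,(P[k][m].mean(0)*1000).round(1),(P[k][m][:,1].min()*1000).round(1),(P[k][m][:,1].max()*1000).round(1))
y=(im[...,0]>200)&(im[...,2]<140)&(abs(P[...,2]+.0225)<.004)
print(cv2.minAreaRect((P[y][:,:2]*1000).astype(np.float32)))
```

```text
0.08188524032670534 [0.63384535 0.06123801 0.03706952]
220 [ 11.2 -47.1 -39.8] -48.9 -45.5
222 [ 10.4 -45.  -40.9] -48.7 -41.0
224 [ 10.2 -44.9 -43.6] -49.5 -40.8
226 [ 10.  -44.5 -46.5] -48.7 -40.7
228 [  9.9 -44.3 -49.1] -49.6 -40.7
220 [ 11.3  47.3 -39.4] 45.7 48.9
222 [ 10.5  45.  -40.6] 41.0 48.9
224 [ 10.3  44.5 -43.6] 40.4 48.7
226 [ 10.2  44.3 -46.4] 40.7 48.8
228 [  9.8  44.1 -48.4] 40.6 49.3
((-5.577392578125, -0.4399452209472656), (89.26251220703125, 47.74573516845703), 0.7041753530502319)
```

>>> jog_arm([
  [0, 0, 0, 0, 0, 15, 1],
  [0, 0, 0, 0, 0, 28, 1],
  [0, 0, 0, 0, 0, 33, 1],
  [0, 0, 0, 0, 0, 33, 1],
  [0, 0, 0, 0, 0, 33, -1],
  [0, 0, 0, 0, 0, 33, -1],
  [0, 0, 0, 0, 0, 33, -1],
  [0, 0, 0, 0, 0, 33, -1],
  [0, 0, 0, 0, 0, 33, -1],
  [0, 0, 0, 0, 0, 33, -1],
  [0, 0, 0, 0, 0, 33, -1],
  [0, 0, 0, 0, 0, 33, -1],
], squeeze=25)

```text
time: 5.35
ee_pos: [0.6339, 0.0613, 0.0042]
eef_rot: [0.814, 0.581, 0.0, -0.0]
ft_force: [-0.7, -0.6, 1.3]
width: 0.05
grip_force: 24.9
```

```bash
python3 t.py .633,.060,.11,-19 .451,.3725,.11,4
```

```text
5.35 [0.6339 0.0613 0.0042] -18.96 [-0.7 -0.6  1.3]
.633,.060,.11,-19 [0.0, -0.0, 0.001, -1.5, -0.4, -105.8]
.451,.3725,.11,4 [0.0, -0.0, -0.401, 234.9, -274.1, -105.8]
```

The block is gripped at 50 mm width and 25 N. Lifting and carrying it to the tray.

>>> jog_arm([
  [0, 0, 0, 0, 0, -25, -1],
  [0, 0, 0, 0, 0, -65, -1],
  [0, 0, -0.05, 30, -35, -100, -1],
  [0, 0, -0.15, 60, -70, -106, -1],
  [0, 0, -0.28, 95, -105, -106, -1],
  [0, 0, -0.4, 130, -140, -106, -1],
  [0, 0, -0.4, 165, -180, -106, -1],
  [0, 0, -0.4, 200, -220, -106, -1],
  [0, 0, -0.4, 235, -255, -106, -1],
  [0, 0, -0.4, 245, -278, -106, -1],
  [0, 0, -0.4, 245, -278, -106, -1],
  [0, 0, -0.4, 245, -278, -106, -1],
])

```text
time: 6.55
ee_pos: [0.45, 0.3834, 0.1097]
eef_rot: [0.682, 0.732, -0.0, 0.0]
ft_force: [0.5, -1.0, -0.0]
width: 0.0499
grip_force: 24.9
```

```bash
python3 t.py .450,.383,.11,4 .450,.383,-.02,4
python3 - <<'E'
from h import *
s=status.read_state(); c=grab('wrist'); im=c['image']; P=cloud(c); print(s['width'],s['grip_force'])
b=s['ee_pos'][2]+.0225
y=(im[...,0]>180)&(im[...,2]<140)&(abs(P[...,2]-.160)<.012)
print(cv2.minAreaRect((P[y][:,:2]*1000).astype(np.float32)),np.median(P[y][:,2]))
m=(P[...,2]>.02)&(P[...,2]<.038)&(abs(P[...,0]-.45)<.12)&(abs(P[...,1]-.37)<.12)&(im.max(-1)<140)
print(m.sum(),P[m].min(0),P[m].max(0))
E
```

```text
6.55 [0.45   0.3834 0.1097] 4.05 [ 0.5 -1.  -0. ]
.450,.383,.11,4 [-0.0, 0.001, 0.001, -0.4, -0.1, -0.3]
.450,.383,-.02,4 [-0.0, 0.001, 0.001, -0.3, -0.0, 129.7]
0.049919975399481495 24.92303967475891
((449.6102600097656, 388.5960693359375), (49.42740249633789, 68.12860107421875), 3.40568470954895) 0.16515628424961717
1708 [0.36428451 0.32169198 0.02005973] [0.53706078 0.44468629 0.03206818]
```

>>> jog_arm([
  [0, 0, 0, 0, 0, 45, -1],
  [0, 0, 0, 0, 0, 90, -1],
  [0, 0, 0, 0, 0, 115, -1],
  [0, 0, 0, 0, 0, 125, -1],
  [0, 0, 0, 0, 0, 129, -1],
  [0, 0, 0, 0, 0, 129, -1],
  [0, 0, 0, 0, 0, 129, 0.4],
  [0, 0, 0, 0, 0, 129, 0.4],
  [0, 0, 0, 0, 0, 129, 0.4],
  [0, 0, 0, 0, 0, 129, 0.4],
  [0, 0, 0, 0, 0, 80, 0.4],
  [0, 0, 0, 0, 0, 30, 0.4],
])

```text
time: 7.8
ee_pos: [0.4496, 0.3824, 0.0802]
eef_rot: [0.682, 0.731, -0.002, 0.0]
ft_force: [1.7, 1.6, -0.1]
width: 0.0612
grip_force: 0.0
```

```bash
python3 - <<'E'
from h import *
c=grab('top'); im=c['image']
P=cloud(c); hsv=cv2.cvtColor(im,cv2.COLOR_RGB2HSV); h,s=hsv[...,0],hsv[...,1]
c2=grab('wrist'); P=cloud(c2); im=c2['image']; cv2.imwrite('pics/w4.png',im[:,:,::-1])
y=(im[...,0]>150)&(im[...,2]<120)&(P[...,2]<.06)&(P[...,2]>.02); print(y.sum(),cv2.minAreaRect((P[y][:,:2]*1000).astype(np.float32)),np.percentile(P[y][:,2],[5,50,95]))
E
python3 t.py .39,-.02,.16,-7.2
```

```text
5108 ((523.8359985351562, 397.22344970703125), (318.400634765625, 98.58747100830078), 4.255385875701904) [0.02868653 0.03446272 0.0357028 ]
7.9 [0.454  0.3862 0.0875] 3.93 [0.3 0.5 0.3]
.39,-.02,.16,-7.2 [0.007, -0.009, 0.194, -400.3, -91.0, -76.4]
```

View pics/w4.png

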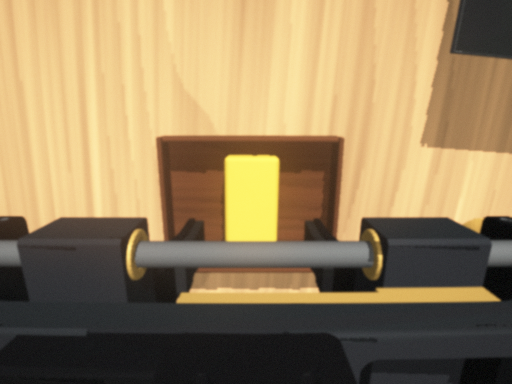

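The block lies flat in the tray, at about (252,200) in the wrist view. Next I'm moving over the handle, with the fingers turned along the bed's y axis.

>>> jog_arm([
  [0, 0, 0.14, 0, 0, -50, 1],
  [0, 0, 0.28, -45, 2, -80, 1],
  [0, 0, 1.765, -508, 20, -80, 1],
  [0, 0, 1.765, -508, 20, -80, 1],
  [0, 0, 1.765, -508, 20, -80, 1],
  [0, 0, 1.765, -508, 20, -80, 1],
  [0, 0, 1.765, -508, 20, -80, 1],
  [0, 0, 1.765, -508, 20, -80, 1],
  [0, 0, 1.765, -508, 20, -80, 1],
  [0, 0, 1.765, -508, 20, -80, 1],
  [0, 0, 1.765, -508, 20, -80, 1],
  [0, 0, 1.765, -508, 20, -80, 1],
])

```text
time: 9.1
ee_pos: [0.5051, -0.1278, 0.1608]
eef_rot: [0.998, -0.069, 0.001, 0.001]
ft_force: [0.2, 0.3, -0.7]
width: 0.0872
grip_force: 0.0
```

>>> jog_arm([
  [0, 0, 0, 0, 0, 0, 1],
  [0, 0, 0, 0, 0, 0, 1],
])

```text
time: 9.3
ee_pos: [0.5055, -0.1215, 0.16]
eef_rot: [0.998, -0.061, -0.0, -0.0]
ft_force: [0.4, 1.3, 0.9]
width: 0.0872
grip_force: 0.0
```

```bash
python3 t.py .5055,-.122,.16,82.8
python3 - <<'E'
from h import *
c=grab('wrist'); im=c['image']; cv2.imwrite('pics/w5.png',cv2.resize(im[:,:,::-1],(800,600)));import pickle; pickle.dump(c,open('w5.pkl','wb'))
P=cloud(c); hsv=cv2.cvtColor(im,cv2.COLOR_RGB2HSV); h,s,v=[hsv[...,i].astype(int) for i in range(3)]
for n,m in(('handle',(h>2)&(h<16)&(s>180)&(P[...,2]>.11)&(P[...,2]<.13)),('spot',((h<4)|(h>175))&(s>150)&(P[...,2]>.12)&(P[...,2]<.14))):
    p=P[m]; print(n,len(p), (cv2.minAreaRect((p[:,:2]*1000).astype(np.float32)),p.mean(0)) if len(p) else '')
E
```

```text
9.3 [ 0.5055 -0.1215  0.16  ] -97.02 [0.4 1.3 0.9]
.5055,-.122,.16,82.8 [-0.0, 0.0, 0.003, 0.0, 0.5, 0.0]
handle 63 (((512.0325927734375, -125.46907806396484), (17.540372848510742, 6.9304962158203125), 65.97022247314453), array([ 0.51339432, -0.12505527,  0.11750463]))
spot 96 (((603.9694213867188, -135.83975219726562), (7.020083427429199, 7.11562442779541), 39.19298553466797), array([ 0.60381538, -0.13589617,  0.13448401]))
```

View pics/w5.png

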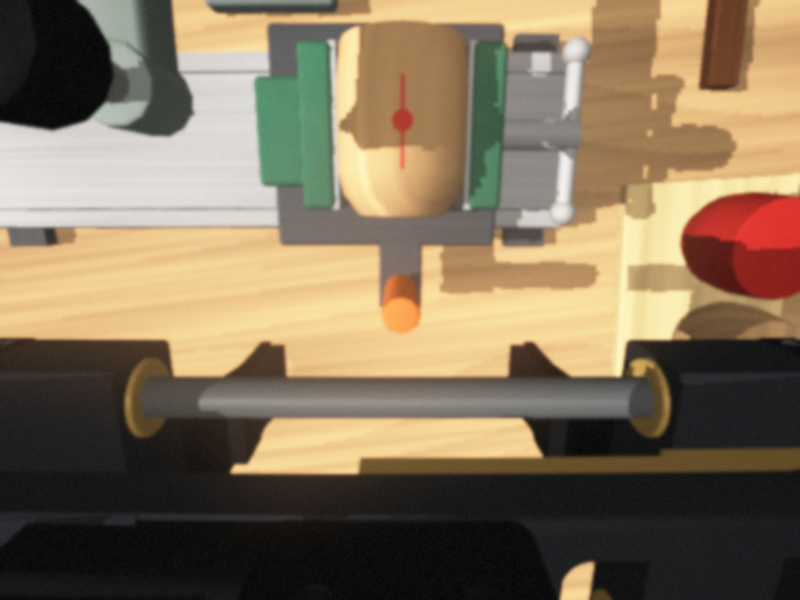

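The wrist view shows the spot at (402,119), the handle top at (401,314), and the knob and quill at the left, around (50,60) and (125,85). The handle is 10 mm or less off the tool centre in the bed's x. I'm computing the positions.

Run:
```python
from h import *
import pickle
c=pickle.load(open('w5.pkl','rb'))
f=lambda x,y,z: at_z(c,(x+.5)*.64-.5,(y+.5)*.64-.5,z).round(4)
print('spot',f(402,119,.1345),'handle',f(401,314,.121),'line ends',f(402,75,.134),f(402,166,.134))
im=c['image']; cv2.imwrite('pics/w5c.png',cv2.resize(im[0:120,0:160,::-1],None,fx=5,fy=5,interpolation=cv2.INTER_CUBIC))
for u,v in[(80,52),(85,48),(100,60),(110,70),(20,40)]: print((u,v),depth(c,u,v).round(4))
P=cloud(c); 
print('arm edges',[ (u,P[2,u].round(3).tolist()) for u in range(60,125,6)])
```

```text
spot [ 0.604  -0.1359  0.1345] handle [ 0.5057 -0.1238  0.121 ] line ends [ 0.623  -0.1381  0.134 ] [ 0.5829 -0.1334  0.134 ]
(80, 52) [ 0.6138 -0.0527  0.2139]
(85, 48) [ 0.6157 -0.0547  0.2123]
(100, 60) [ 0.6107 -0.0584  0.2078]
(110, 70) [ 0.6077 -0.0578  0.1981]
(20, 40) [ 0.6062 -0.0602  0.2615]
arm edges [(60, [0.637, -0.047, 0.21]), (66, [0.637, -0.049, 0.21]), (72, [0.636, -0.053, 0.211]), (78, [0.636, -0.056, 0.211]), (84, [0.636, -0.058, 0.21]), (90, [0.636, -0.06, 0.209]), (96, [0.638, -0.06, 0.203]), (102, [0.64, -0.061, 0.197]), (108, [0.642, -0.062, 0.192]), (114, [0.72, 0.01, 0.001]), (120, [0.719, 0.004, 0.001])]
```

View pics/w5c.png

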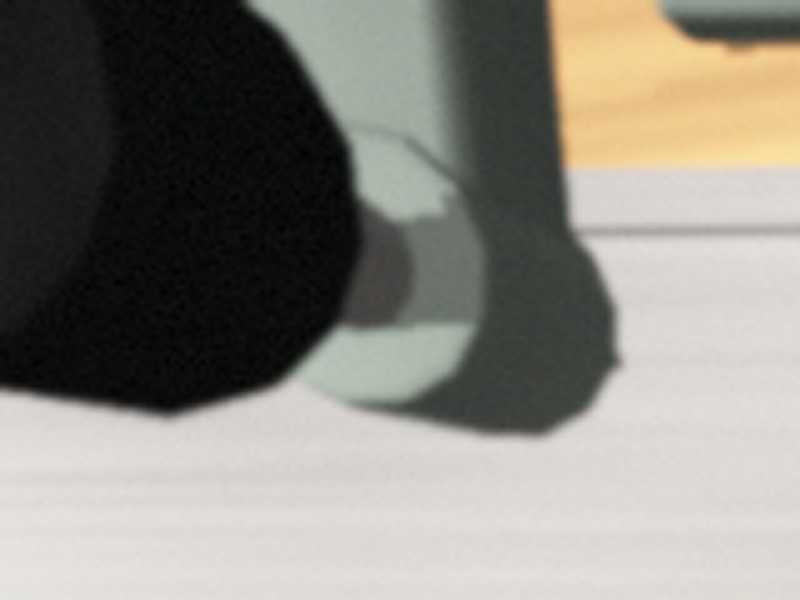

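The edges of the punch arm in this crop put the punch at y ≈ -0.0466, in agreement with the knob. The travel needed is about 89.5 mm. I'm gripping the handle now.

>>> jog_arm([
  [0, 0, 0, 0, 2, 40, 1],
  [0, 0, 0, 0, 2, 75, 1],
  [0, 0, 0, 0, 2, 95, 1],
  [0, 0, 0, 0, 2, 95, 1],
  [0, 0, 0, 0, 2, 95, -1],
  [0, 0, 0, 0, 2, 95, -1],
  [0, 0, 0, 0, 2, 95, -1],
  [0, 0, 0, 0, 2, 95, -1],
  [0, 0, 0, 0, 2, 95, -1],
  [0, 0, 0, 0, 2, 95, -1],
  [0, 0, 0, 0, 2, 95, -1],
  [0, 0, 0, 0, 2, 95, -1],
], squeeze=20)

```text
time: 10.55
ee_pos: [0.5053, -0.1241, 0.065]
eef_rot: [0.998, -0.063, -0.0, -0.0]
ft_force: [-0.8, 0.0, -0.0]
width: 0.0308
grip_force: 0.0
```

>>> jog_arm([
  [0, 0, 0, 0, 0, 0, -1],
  [0, 0, 0, 0, 0, 0, -1],
])

```text
time: 10.75
ee_pos: [0.5053, -0.1239, 0.065]
eef_rot: [0.998, -0.063, -0.0, -0.0]
ft_force: [0.3, 0.4, 0.2]
width: 0.0213
grip_force: 20.0
```

>>> jog_arm([
  [0, 0, 0, 0, -4, 0, -1],
  [0, 0, 0, 0, -12, 0, -1],
  [0, 0, 0, 0, -24, 0, -1],
  [0, 0, 0, 0, -38, 0, -1],
  [0, 0, 0, 0, -52, 0, -1],
  [0, 0, 0, 0, -65, 0, -1],
  [0, 0, 0, 0, -76, 0, -1],
  [0, 0, 0, 0, -83, 0, -1],
  [0, 0, 0, 0, -87, 0, -1],
  [0, 0, 0, 0, -89, 0, -1],
  [0, 0, 0, 0, -89, 0, -1],
  [0, 0, 0, 0, -89, 0, -1],
])

```text
time: 11.95
ee_pos: [0.5164, -0.0358, 0.065]
eef_rot: [0.998, -0.063, -0.0, -0.0]
ft_force: [0.8, -2.5, -1.2]
width: 0.0211
grip_force: 20.0
```

```bash
python3 t.py
python3 - <<'E'
from h import *
import pickle
c=grab('wrist'); pickle.dump(c,open('w6.pkl','wb')); im=c['image']; cv2.imwrite('pics/w6.png',cv2.resize(im[0:150,150:350,::-1],None,fx=4,fy=4,interpolation=cv2.INTER_CUBIC))
P=cloud(c); hsv=cv2.cvtColor(im,cv2.COLOR_RGB2HSV); h,s=hsv[...,0].astype(int),hsv[...,1]
m=((h<4)|(h>175))&(s>130)&(P[...,2]>.12)&(P[...,2]<.14)
if m.any(): print(m.sum(),P[m].mean(0))
E
```

```text
11.95 [ 0.5164 -0.0358  0.065 ] -97.18 [ 0.8 -2.5 -1.2]
174 [ 0.61239337 -0.04806157  0.13458627]
```

View pics/w6.png

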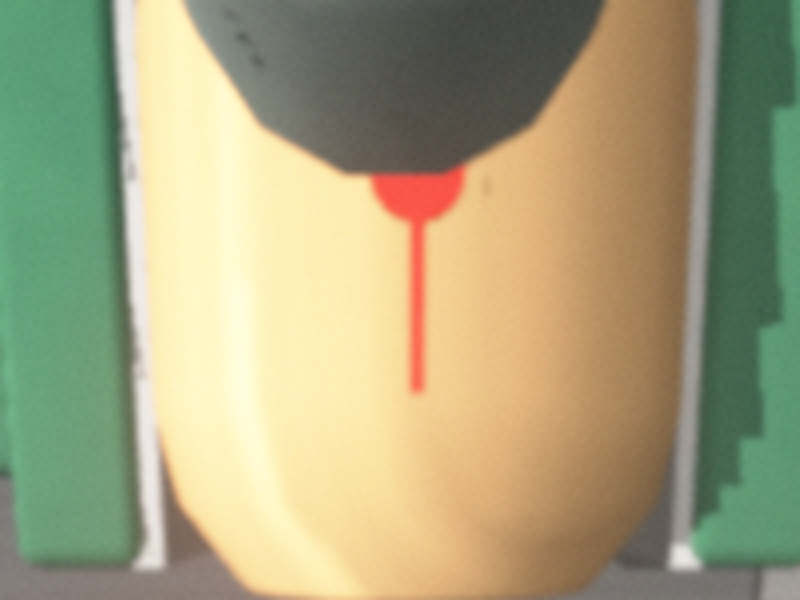

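Part of the spot is visible at (417,195), below the round nose of the punch arm. The line is at x=418, while the nose is centred at about x=396, so the spot may be 2–3 mm short. I'm measuring that metrically.

Run:
```python
from h import *
import pickle
c=pickle.load(open('w6.pkl','rb')); M=np.array(c['mount']); s=status.read_state()
Pw=cloud(c); c2=dict(c); c2['T']=M; P=cloud(c2); im=c['image']; print('cx',c['cx'])
# bed axes (yaw -7.1)
a=np.radians(-7.1); by=np.array([-np.sin(a),np.cos(a)])
hsv=cv2.cvtColor(im,cv2.COLOR_RGB2HSV); h,sa=hsv[...,0].astype(int),hsv[...,1]
red=((h<4)|(h>175))&(sa>130)&(Pw[...,2]>.12)&(Pw[...,2]<.14)
print('spot/line by',np.median(Pw[red][:,:2]@by), [ (v,np.median(Pw[v][red[v]][:,:2]@by).round(4)) for v in range(55,98,6) if red[v].any()])
g=(Pw[...,2]>.15)&(Pw[...,2]<.23)&(np.indices(im.shape[:2])[0]<50)
for v in range(0,44,6):
    u=np.where(g[v,190:310])[0]+190
    if len(u)>4:
        q=Pw[v][u]; e=q[:,:2]@by; i=[0,-1]; print(v,u[0],u[-1],'z',q[2,2].round(3),q[len(u)//2,2].round(3),q[-3,2].round(3),'edges',e.min().round(4),e.max().round(4),'mid',((e.min()+e.max())/2).round(4))
# same for knob/arm in top
t=grab('top'); T=cloud(t); m=(abs(T[...,2]-.2625)<.012)&(abs(T[...,0]-.614)<.03)&(abs(T[...,1]+.047)<.03); e=T[m]; print('top knob',len(e),((e.min(0)+e.max(0))/2)[:2],'by',((e.min(0)+e.max(0))/2)[:2]@by, e.mean(0)[:2]@by)
m=(abs(T[...,2]-.211)<.006)&(T[...,0]>.645)&(T[...,0]<.715)&(abs(T[...,1]+.055)<.03); e=T[m][:,:2]@by; print('arm by',e.min(),e.max(),e.mean())
```

```text
cx 253.89118693210875
spot/line by 0.028137663773614825 [(55, np.float64(0.0281))]
0 195 301 z 0.198 0.205 0.195 edges 0.0176 0.0411 mid 0.0293
6 198 298 z 0.192 0.206 0.191 edges 0.0177 0.0411 mid 0.0294
12 202 295 z 0.193 0.205 0.189 edges 0.0182 0.0407 mid 0.0294
18 206 291 z 0.194 0.204 0.188 edges 0.019 0.0397 mid 0.0294
24 210 287 z 0.192 0.198 0.191 edges 0.0202 0.0388 mid 0.0295
30 214 283 z 0.185 0.198 0.189 edges 0.0209 0.0378 mid 0.0294
36 222 275 z 0.185 0.192 0.186 edges 0.0229 0.0362 mid 0.0295
42 234 263 z 0.185 0.185 0.184 edges 0.0258 0.0332 mid 0.0295
top knob 115 [ 0.6147254  -0.04752948] by 0.028815944171058518 0.02920344182594522
arm by 0.01854099943295782 0.03998897853830846 0.029226120829087786
```

Measured in the same camera, the nose is 1.3 mm further along than the spot. I'll nudge the carriage by that much, then release and lift.

>>> jog_arm([
  [0, 0, 0, 0, -1.3, 0, -1],
  [0, 0, 0, 0, -1.3, 0, -1],
  [0, 0, 0, 0, -1.3, 0, -1],
])

```text
time: 12.35
ee_pos: [0.5165, -0.0349, 0.065]
eef_rot: [0.998, -0.063, -0.0, 0.0]
ft_force: [-0.0, -5.4, -0.2]
width: 0.0211
grip_force: 20.0
```

```bash
cat > sp.py <<'E'
from h import *
c=grab('wrist'); P=cloud(c); im=c['image']; a=np.radians(-7.1); by=np.array([-np.sin(a),np.cos(a)])
hsv=cv2.cvtColor(im,cv2.COLOR_RGB2HSV); h,sa=hsv[...,0].astype(int),hsv[...,1]
red=((h<4)|(h>175))&(sa>130)&(P[...,2]>.12)&(P[...,2]<.14); print('spot',np.median(P[red][:,:2]@by),red.sum())
for v in (6,18,30):
    q=P[v,190:310]; e=q[(q[:,2]>.15)&(q[:,2]<.23)][:,:2]@by
    if len(e): print((e.min()+e.max())/2)
E
python3 sp.py
```

```text
spot 0.029119182202677212 173
0.02916963255167849
0.029458272032006794
0.029447292337088163
```

>>> jog_arm([
  [0, 0, 0, 0, 0, 0, 0.2],
  [0, 0, 0, 0, 0, 0, 0.2],
  [0, 0, 0, 0, 0, 0, 0.2],
  [0, 0, 0, 0, 0, 0, 0.2],
  [0, 0, 0, 0, 0, -30, 0.2],
  [0, 0, 0, 0, 0, -80, 0.2],
  [0, 0, 0, 0, 0, -130, 0],
  [0, 0, 0, 0, 0, -180, -1],
  [0, 0, 0, 0, 0, -210, -1],
  [0, 0, 0, 0, 0, -210, -1],
  [0, 0, 0, 0, 0, -210, -1],
  [0, 0, 0, 0, 0, -210, -1],
])

```text
time: 13.6
ee_pos: [0.516, -0.0343, 0.2739]
eef_rot: [0.998, -0.062, -0.001, 0.0]
ft_force: [-0.2, -0.3, -0.8]
width: 0.0118
grip_force: 0.0
```

```bash
python3 sp.py; python3 t.py .6145,-.047,.275,82.9
python3 - <<'E'
from h import *
import pickle
c=grab('wrist'); pickle.dump(c,open('w7.pkl','wb')); M=np.array(c['mount']); P=cloud(c); im=c['image']
m=(abs(P[...,2]-.2625)<.006)&(im.max(-1)<70)&(P[...,0]>.58)&(P[...,0]<.65)&(abs(P[...,1]+.047)<.04)
print(m.sum(), cv2.minEnclosingCircle((P[m][:,:2]*1000).astype(np.float32)),P[m].mean(0))
print('fingertip',)
c['T']=M;Q=cloud(c); d=(im.max(-1)<100)&(abs(Q[...,1])<.025)&(Q[...,2]<-.02)&(Q[...,2]>-.055)&(abs(Q[...,0])<.02); print(d.sum(),Q[d].max(0) if d.any() else '')
E
```

```text
spot nan 0
0.029313977893008575
0.029261002653099836
0.030169785890556012
13.65 [ 0.5159 -0.0344  0.2737] -97.16 [-0.7 -0.2  0.2]
.6145,-.047,.275,82.9 [0.0, 0.002, -0.001, 99.4, 0.3, -1.5]
1477 ((614.2937622070312, -47.21803665161133), 15.763578414916992) [ 0.61490771 -0.04819983  0.2621326 ]
fingertip
269 [ 0.01145306  0.01220029 -0.03808742]
  return _methods._mean(a, axis=axis, dtype=dtype,
  ret = ret.dtype.type(ret / rcount)
```

Run:
```python
from h import *
import pickle
a=np.radians(-7.1); by=np.array([-np.sin(a),np.cos(a)])
for n in('scene','top'):
    r=[]
    for c in(pickle.load(open(n+'0.pkl','rb')),grab(n,n+'1.png')):
        i=c['image'].astype(int); m=(i[...,0]>140)&(i[...,0]-i[...,1]>80)&(i[...,1]-i[...,2]>15); m=m.astype(np.uint8)
        k,l,st,ce=cv2.connectedComponentsWithStats(m); 
        for j in range(1,k):
            p=at_z(c,*ce[j],.121)
            if abs(p[0]-.51)<.03 and abs(p[1]+.08)<.08: print(n,st[j,4],p.round(4),p[:2]@by)
```

```text
scene 5 [ 0.5161 -0.1212  0.121 ] -0.05649418308720652
scene 11 [ 0.5234 -0.0317  0.121 ] 0.0332415843384059
top 26 [ 0.5051 -0.121   0.121 ] -0.0576237053711327
```

The handle moved 89.7 mm in the scene view, so the carriage stayed where I left it after release. The knob is confirmed at (0.614,-0.047). Moving over it with the fingers shut.

>>> jog_arm([
  [0, 0, 0, 35, 0, 0, -1],
  [0, 0, 0, 75, 0, 0, -1],
  [0, 0, 0, 99, 0.5, 0, -1],
  [0, 0, 0, 99, 0.5, 0, -1],
  [0, 0, 0, 99, 0.5, 25, -1],
  [0, 0, 0, 99, 0.5, 38, -1],
  [0, 0, 0, 99, 0.5, 44, -1],
  [0, 0, 0, 99, 0.5, 44, -1],
])

```text
time: 14.6
ee_pos: [0.614, -0.047, 0.2306]
eef_rot: [0.998, -0.062, -0.001, -0.0]
ft_force: [1.1, -0.0, 0.5]
width: 0.0004
grip_force: 0.0
```

```bash
python3 t.py .6143,-.0472,.22,82.9
```

```text
14.6 [ 0.614  -0.047   0.2306] -97.16 [ 1.1 -0.   0.5]
.6143,-.0472,.22,82.9 [-0.0, 0.001, -0.001, 0.3, 0.2, 10.6]
```

>>> jog_arm([
  [0, 0, 0, 0, 0, 4, -1],
  [0, 0, 0, 0, 0, 8, -1],
  [0, 0, 0, 0, 0, 12, -1],
  [0, 0, 0, 0, 0, 15, -1],
  [0, 0, 0, 0, 0, 15, -1],
])

```text
time: 15.1
ee_pos: [0.6151, -0.0473, 0.2162]
eef_rot: [0.998, -0.062, 0.0, -0.0]
ft_force: [0.3, 1.0, 5.2]
width: 0.0004
grip_force: 2.8
```

>>> jog_arm([
  [0, 0, 0, 0, 0, 4, -1],
  [0, 0, 0, 0, 0, 8, -1],
  [0, 0, 0, 0, 0, 10, -1],
  [0, 0, 0, 0, 0, 10, -1],
])

```text
time: 15.5
ee_pos: [0.6152, -0.0473, 0.2073]
eef_rot: [0.998, -0.063, 0.001, -0.0]
ft_force: [-3.9, 1.8, 11.3]
width: 0.0001
grip_force: 5.6
```

>>> jog_arm([
  [0, 0, 0, 0, 0, 1, -1],
  [0, 0, 0, 0, 0, 2, -1],
  [0, 0, 0, 0, 0, 2, -1],
])

```text
time: 15.8
ee_pos: [0.6153, -0.0473, 0.2071]
eef_rot: [0.998, -0.063, 0.001, -0.001]
ft_force: [-9.6, 2.1, 24.4]
width: 0.0006
grip_force: 12.5
```

The knob has hit its hard stop: 24 N with no further travel. Letting it spring back up.

>>> jog_arm([
  [0, 0, 0, 0, 0, -6, -1],
  [0, 0, 0, 0, 0, -16, -1],
  [0, 0, 0, 0, 0, -30, -1],
  [0, 0, 0, 0, 0, -60, -1],
  [0, 0, 0, 0, 0, -90, -1],
  [0, 0, 0, -50, 0, -100, -1],
  [0, 0, 0, -100, 0, -100, -1],
  [0, 0, 0, -150, 0, -100, -1],
  [0, 0, 0, -150, 0, -100, -1],
  [0, 0, 0, -150, 0, -100, -1],
  [0, 0, 0, -150, 0, -100, -1],
])

```text
time: 16.9
ee_pos: [0.4662, -0.0286, 0.3043]
eef_rot: [0.998, -0.062, 0.0, -0.0]
ft_force: [-0.9, -0.1, 0.3]
width: 0.0006
grip_force: 0.0
```

```bash
python3 t.py
python3 - <<'E'
from h import *
a=np.radians(-7.1); by=np.array([-np.sin(a),np.cos(a)])
c=grab('wrist'); im=c['image']; P=cloud(c)
m=(P[...,2]>.235)&(P[...,2]<.27)&(im.max(-1)<70)&(abs(P[...,0]-.614)<.03)&(abs(P[...,1]+.047)<.03); print('knob',m.sum(),np.median(P[m],0) if m.any() else '')
hsv=cv2.cvtColor(im,cv2.COLOR_RGB2HSV); h,sa=hsv[...,0].astype(int),hsv[...,1]
r=((h<4)|(h>175))&(sa>130)&(abs(P[...,2]-.132)<.01)&(abs(P[...,1]+.047)<.03); print('red',r.sum(),np.median(P[r][:,:2]@by) if r.any() else '')
s=np.vstack([cv2.resize(grab('scene')['image'],(560,420))[90:390],cv2.resize(im,(560,420))[:300]]); cv2.imwrite('pics/end.png',s[:,:,::-1])
E
```

```text
16.9 [ 0.4662 -0.0286  0.3043] -97.16 [-0.9 -0.1  0.3]
knob 1399 [ 0.60931894 -0.04608409  0.26183978]
red 7 0.029397647450606145
```

View pics/end.png

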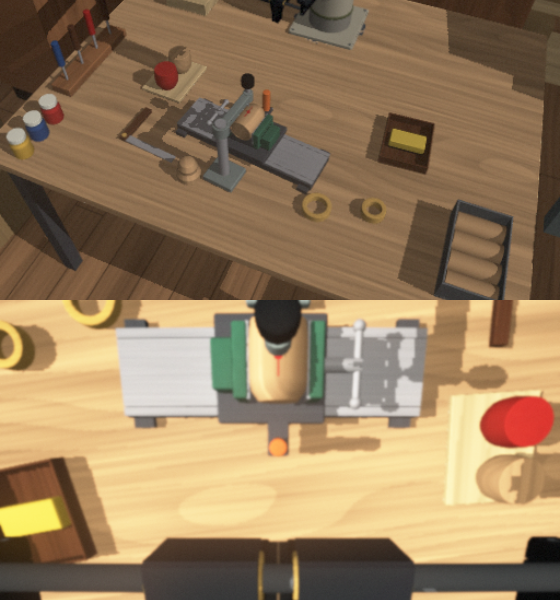

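The knob is back up at 0.262 m and the spot line is at 0.0294, in line with the punch. The block lies flat in the tray at (407,141) and the bystanders haven't moved. Handing in.

```bash
python3 -c "
from bench import order
print(order.close_job())"
```

```text
the job is handed in; nothing more can be done
None
```

I handed the job in at about 17 s on the robot's clock: the block is flat in the tray, the red spot is under the punch tip to within about 0.3 mm as measured, the knob was pressed to its stop and sprang back up, and the bystanders look unmoved; the verdict was not shown.

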